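# Fold down the ratchet bench lamp

## Task

Fold this dental bench lamp away: press the red pad of the ratchet pawl down until the pawl tips over and stays free of the teeth, then push the lamp head gently down until the black arm lies level on its rest. Just press and push with the fingertips: do not raise the arm or force it against the teeth, leave the pawl tipped back and free, leave the jars, plaster cast and bottle where they are, and take the hand clear.

Things in the scene. Friction and masses are not known exactly. Their poses are not given: they have to be found in the camera images.
- lamp: the lamp on its fixed grey foot plate (370 x 100 x 12 mm). Origin on the bench straight under the arm's pivot; x points level along the foot to where the head comes down, z up. The foot runs from 150 mm behind the origin (pawl end) to 220 mm ahead. Side plates at the pivot, 48 mm apart over all, 129 mm high; rubber-topped rest 112 mm ahead, 103 mm high. More than 60 N anywhere counts as forcing
- lamp_arm (a joint): angle of the black arm, rad: 0 = upper stop, 0.85 rad above level; grows as it goes down; 0.85 = level, on its rest, hard stop (approach it slowly). Starts at 0.20 to 0.41. A tooth and the pawl stop it on the way down (at 0.44 to 0.48) until the pawl is free; then pivot friction still holds it at any angle and 3 to 6 N at the head push it down. Over 2.5 rad/s is slamming
- lamp_pivot (a point): pivot axis of the lamp arm, mid-width, 110 mm above the bench
- lamp_head_top (a point): centre of the upper face (grey panel) of the black lamp head, where to push. Head: flat box 74 mm along the arm x 120 mm across x 18 mm thick, at the end of a beam 26 mm wide. The point lies 187 mm from the pivot along the arm and 9 mm above the arm's centre line, square to it; 119 mm above the bench once level. Its arc is in the lamp's x-z plane
- pawl: the red ratchet pawl with dark weights on its head; turns only. Origin on its axis, 46 mm behind the lamp's origin, 65 mm high, which lies level across the lamp; its z axis is upright (0.05 either way) when hooked in the teeth and leans away from the head as it is freed. Top-heavy: leaning less than about 0.2 rad it falls back into the teeth, beyond that it falls back onto its stop (0.6 rad) and stays free by itself
- pawl_pad (a point): centre of the upper face of the pawl's red press pad (42 mm along the lamp x 36 mm across), 121 mm behind the lamp's origin. It turns about a level axis across the lamp, 46 mm behind the origin, 65 mm high. Hooked: pad slopes up to the rear by 0.3 rad, point 90 to 93 mm high; free: slopes down 0.3 rad, point 46 mm high. Moves easily (under 1 N); 25 mm down is past the balance point, 44 mm the full stroke
- jar_blue: bystander: loose white powder jar with a blue dot on its lid, 45 mm across, 48 mm high, origin at the centre of its underside
- jar_orange: bystander: loose white powder jar with an orange dot on its lid, 45 mm across, 48 mm high, origin at the centre of its underside
- cast: bystander: loose plaster dental cast, 50 x 60 mm, 28 mm high, origin at the centre of its underside
- rinse: bystander: loose white bottle, 56 mm across, 130 mm high, origin at the centre of its underside
There are look-alikes about, which are no part of the job. Leave any turquoise or yellow look-alike of the pawl alone.

How it is judged (in metres and radians):
On the way, in this order (a step that is already met when the one before it is completed fails the run):
1. the pawl is pressed over centre and free of the teeth, while the arm is still up (angle between pawl's own z axis and vertical above 0.35 rad and value of joint lamp_arm below 0.68 rad), for 0.2 s.
2. the lamp arm is pushed down onto its rest (value of joint lamp_arm above 0.81 rad and angle between pawl's own z axis and vertical above 0.35 rad), for 0.2 s.
At the end, for the whole second after the job is handed in: the lamp arm lies level on its rest (within 0.04 rad of its lower stop) and still, the pawl stays tipped back free of the teeth (leaning more than 0.35 rad), and the jars, cast and bottle are within 15 mm of where they stood (all of step 2 and velocity of joint lamp_arm below 0.05 rad/s and distance of each of jar_blue, jar_orange, cast, rinse from where it was at the start of the episode below 0.015 m); the robot touches nothing.
It fails at once if the lamp arm is raised instead of lowered (below 0.12) (value of joint lamp_arm below 0.12 rad).
It fails at once if the lamp is pushed with more than 60 N (forced) (contact force between any of lamp, pawl and the fingers above 60 N or contact force between lamp and the arm above 60 N).
It fails at once if the lamp arm is slammed down (over 2.5 rad/s) (velocity of joint lamp_arm above 2.5 rad/s).
It fails at once if a bystander is moved, lifted or knocked over (15 mm) (distance of any of jar_blue, jar_orange, cast, rinse from where it was at the start of the episode above 0.015 m).
It also fails if it takes over 45 s, if anything falls off the work surface, if the arm or the gripper's body presses on something with over 40 N, if the wrist force passes 120 N, or if a joint passes its speed limit or range.

## Robot

A 6-joint arm with a two-finger parallel gripper is mounted at the origin on the work surface. World frame = base frame: x ahead of the robot, y to its left, z up, the work surface at z = 0. Lengths are in m, angles in degrees, forces in N, time in s.
With the tool pointing down it reaches from about 0.4 to 0.825 m from the base axis. Payload 7 kg.
Tool frame: the origin (TCP) lies at the very end of the fingers, on their centre line; the grasp point (between the pads) lies 19 mm behind it (ctrl.grasp_offset is the distance from the TCP to the grasp point, in m); z points along the fingers, y is the line along which they close (so a half turn about z gives the same grasp; the last joint's range is limited). The gripper opens to 88 mm and grips with 3 to 60 N. Pads are 19 mm wide; open, the fingers measure 130 mm over their backs; the gripper's body (78 mm by 193 mm) begins 47 mm behind the grasp point.
Start: joints at [-58.665, 20.546, 0.682, 0, -70.136, -16.507], TCP at [0.173, -0.653, 0.194] pointing down, gripper open.
Joint ranges: [-176.03, 176.03], [-82.01, 121.73], [-58.28, 71.71], [-173.87, 95.51], [-174.79, -0.11], [-173.66, 173.66]. Speed limits (degrees/s): [136.94, 136.94, 172.46, 180, 180, 180].

## Interface

Orientations are given as [roll, pitch, yaw] about the fixed x, y, z axes, in that order (R = Rz(yaw) Ry(pitch) Rx(roll)).
In Python, from plant import ctrl gives the robot as it stands. The module is installed in compiled form; this text tells all that it offers.
- The arm moves only by the tool jog_arm, never from a script. Its argument "plan" is a list that holds one entry, the list of rows, each a list of 7 numbers: the opening, from 0 (shut) to 1 (fully open), then the shift along the tool's x, y, z in m, then the turn, a rotation vector about the tool's x, y, z in degrees. A call has 1 to 20 rows; each row is the pose to reach, as a shift and turn from the pose commanded when the call began, along the tool's axes at that moment; what a row does not reach only later rows make up. A row lasts 1/8 s, in which the tool goes at most 62.5 mm and 10.7 degrees, less where a joint would pass 70% of its speed; a pose out of reach is approached as far as the arm can. A call with a gripper value outside its range is refused whole. The fingers move at their own pace and stop on an object; the grip force is fixed at half the most. Time passes only in rows, so rows that repeat a pose let the fingers close. It gives the time, the measured TCP pose, the force, the opening and the grip force at its end, in the units of the state.
- ctrl.get_obs(): the state, without advancing time (a new reading comes with each control period).
- ctrl.snapshot(name): name is "scene" or "top" or "wrist"; returns a dict with "image" (384x512x3 uint8, red, green, blue), "vertical_fov" (degrees; the focal length in pixels is half the picture's height over the tangent of half this angle, whatever the lens; pixels are square), "cx", "cy" (the principal point, pixels), "k1" (the pictures are not rectified: a ray, as slopes to the right and down, at radius r is drawn at 1 + k1 r^2 times it, then the intrinsics apply), "R" (3x3) and "t" (3): a world point X has camera coordinates R X + t; the wrist camera has in their place "T_tool_cam" (4x4, takes a point from camera to tool coordinates, whose origin is the TCP and whose axes are the flange's). Camera axes: x right, y down, z forward; pixel columns grow to the right and rows downward; lengths in m; the calibration is good to about 2 mm. A picture is of the moment at which its call begins: read the wrist's pose just before it. There is no depth.
- ctrl.close_job(): hands the job in; it is judged then, once.
The state is a dict: "clock": time; "joint_pos": joint angles; "qvel": joint speeds; "tau": joint torques, N m; "tool_pos": TCP position; "orientation": TCP orientation; "force": force on the tool from outside, world axes, zero at the start; "moment": the same for the moment, N m; "opening": finger opening in m; "gripper_force": force on a finger pad.
Only numpy, scipy, OpenCV 4.12 (cv2) and the standard library are available. Lean on these libraries where they do the work, as an engineer would, in place of code of your own. Each camera call takes 0.05 s, during which the arm holds its last target. There are 200 camera calls.

## Working session

There is one attempt and no reset: what is moved stays moved. The work goes in short steps, Python scripts to look and compute and a tool call to move; the robot and the scene stay as the last step left them, time stands still between calls to the robot, and variables do not carry over. Pictures are saved under pics/ and viewed, at most 10 in all, crops included, and the job is handed in when it is done.

Besides the shell and the picture viewer there is one more tool, called after ">>>" in YAML: its name, and indented under it one key for each argument. jog_arm: Moves the arm, as the interface text tells. Its arguments: {"type":"object","properties":{"plan":{"type":"array","items":{"type":"array","items":{"type":"array","items":{"type":"number"}}}}},"required":["plan"]}

```bash
mkdir -p pics
cat > h.py <<'E'
import numpy as np, cv2, pickle
from plant import ctrl
def snap(name,fn):
    o=ctrl.get_obs(); s=ctrl.snapshot(name); s['obs']=o
    cv2.imwrite('pics/'+fn+'.png',s['image'][:,:,::-1]); pickle.dump(s,open('pics/'+fn+'.pkl','wb')); return s
def K(s):
    f=192/np.tan(np.radians(s['vertical_fov'])/2); return np.array([[f,0,s['cx']],[0,f,s['cy']],[0,0,1]]),np.array([s['k1'],0,0,0.])
def proj(s,X):
    k,d=K(s); return cv2.projectPoints(np.float64(X).reshape(-1,1,3),cv2.Rodrigues(s['R'])[0],np.float64(s['t']),k,d)[0].reshape(-1,2)
def ray(s,p):
    k,d=K(s); u=cv2.undistortPoints(np.float64(p).reshape(-1,1,2),k,d).reshape(-1,2)
    r=np.c_[u,np.ones(len(u))]@s['R']; return -s['R'].T@s['t'],r
def atz(s,p,z):
    c,r=ray(s,p); return c+r*((z-c[2])/r[:,2])[:,None]
E
python3 - <<'E'
from h import *
for n in('scene','top'):
    s=snap(n,n+'0'); print(n,s['vertical_fov'],s['cx'],s['cy'],s['k1'],-s['R'].T@s['t'])
o=ctrl.get_obs();print(o)
E
```

```text
scene 42.81571684043293 258.73058067475347 192.09288569907682 0.003467391172085206 [0.91387204 0.56976569 1.17658416]
top 50.497696048000435 251.79067215885834 189.6317938941245 -0.09262069224505438 [0.44589873 0.03482993 1.07409986]
{'clock': 0.1, 'joint_pos': array([-5.86641258e+01,  2.05846352e+01,  6.39471552e-01, -1.87804244e-02,
       -7.01340127e+01, -1.65066486e+01]), 'qvel': array([ 0.02148108, -0.05768966,  0.14126463,  0.09566746, -0.04307663,
       -0.04182698]), 'tau': array([-8.65752536e-04, -5.84162199e+01,  2.93750238e+01,  7.01549068e+00,
        1.00948586e-02, -5.42761381e-05]), 'tool_pos': array([ 0.17261514, -0.6520663 ,  0.19294695]), 'orientation': array([ 1.79919070e+02, -5.56999637e-03, -1.65177165e+02]), 'force': array([ 0.37738004, -0.14905025, -0.41011353]), 'moment': array([ 0.03040423,  0.06993556, -0.04554559]), 'gripper_force': 0.0, 'opening': 0.08712996908582261}
```

View pics/scene0.png

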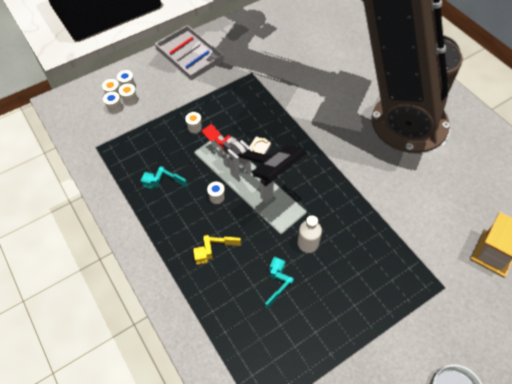

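View pics/top0.png

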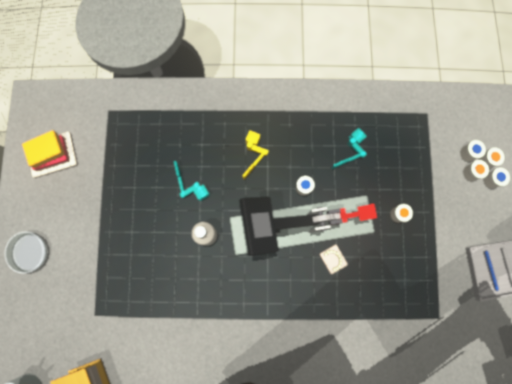

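Top view: the red pawl is at (368,212) and the lamp head at (260,225), on the grey foot. The look-alikes are turquoise at (192,188) and (355,145), and yellow at (256,150). The drawer with a red pen, at (490,270), is unrelated. I choose the red one on the foot plate. Bystanders: blue jar (305,185), orange jar (403,213), cast (333,260), bottle (203,233). I'll check this with a close crop.

Run:
```python
from h import *
a=cv2.imread('pics/top0.png')[165:285,190:420]; cv2.imwrite('pics/c1.png',cv2.resize(a,None,fx=3.4,fy=3.4,interpolation=cv2.INTER_CUBIC))
```

```text
(no output)
```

View pics/c1.png

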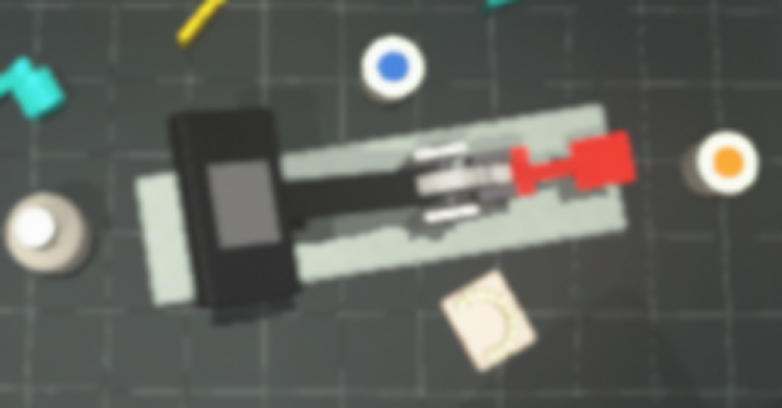

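The crop shows the red pawl on the foot's right end (pad at crop (604,160)), the panel at (244,204), and foot corners at (137,180), (155,305), (626,230) and (602,103).

```bash
cat > pose.py <<'E'
from h import *
from scipy.optimize import least_squares, brentq
s=pickle.load(open('pics/top0.pkl','rb'))
f=lambda p:(np.float64(p)+.5)/3.4-.5+[190,165]
px=f([(137,180),(155,305),(626,230),(602,103)])
loc=np.array([[.22,-1,0],[.22,1,0],[-.15,1,0],[-.15,-1,0]])
def L2W(p,l):
    c,n=np.cos(p[2]),np.sin(p[2]); l=np.atleast_2d(l); return np.c_[p[0]+c*l[:,0]-n*l[:,1],p[1]+n*l[:,0]+c*l[:,1],l[:,2]]
A=atz(s,px,.012)
best=None
for sg in(1,-1):
    l=np.c_[loc[:,0],sg*.05*loc[:,1],[.012]*4]
    d=(A[0]+A[1]-A[2]-A[3])[:2]
    r=least_squares(lambda p:(proj(s,L2W(p,l))-px).ravel(),[*A.mean(0)[:2],np.arctan2(d[1],d[0])])
    if best is None or r.cost<best.cost: best=r
P=best.x
head=lambda e:[.187*np.cos(e)-.009*np.sin(e),0,.110+.187*np.sin(e)+.009*np.cos(e)]
if __name__=='__main__':
    print('lamp',P[:2],np.degrees(P[2]),best.cost,'\n',(proj(s,L2W(P,l))-px).round(2))
    q=f([(244,204)])[0]
    for a in(.2,.25,.3,.35,.4): print(a,L2W(P,head(.85-a)),proj(s,L2W(P,head(.85-a)))-q)
    print('pad',L2W(P,[-.121,0,.0915]),proj(s,L2W(P,[-.121,0,.0915]))-f([(604,160)]))
    print('rest head',L2W(P,head(0)))
    for n,p,z in(('blue',(393,67),.048),('orange',(728,162),.048),('cast',(490,320),.028),('bottle',(36,228),.13)): print(n,atz(s,f([p]),z))
E
python3 pose.py
```

```text
lamp [ 0.53919582 -0.1238612 ] 99.55164077426866 1.2339704090054342 
 [[  4.94  37.45]
 [ -6.1  -37.39]
 [ -6.71 -37.36]
 [  7.89  37.23]]
0.2 [[0.51539705 0.01757147 0.23033461]] [[ 1.40205709 -0.27473722]]
0.25 [[0.51442881 0.02332556 0.22301616]] [[-1.42589536  0.45166355]]
0.3 [[0.51352248 0.02871176 0.21541523]] [[-4.03340606  1.14842479]]
0.35 [[0.51268032 0.03371661 0.20755082]] [[-6.41710167  1.8139632 ]]
0.4 [[0.51190443 0.03832759 0.19944258]] [[-8.57482125  2.44691591]]
pad [[ 0.55927414 -0.24318371  0.0915    ]] [[1.19171604 0.06516195]]
rest head [[0.5081657  0.06054631 0.119     ]]
blue [[ 0.63388641 -0.09441956  0.048     ]]
orange [[ 0.56343394 -0.34729168  0.048     ]]
cast [[ 0.44561629 -0.16780319  0.028     ]]
bottle [[0.5052212  0.16047557 0.13      ]]
```

```bash
cat > go.py <<'E'
from h import *
from scipy.spatial.transform import Rotation as R
def go(p,rpy):
    o=ctrl.get_obs(); r=R.from_euler('xyz',o['orientation'],degrees=True)
    print('shift',r.inv().apply(np.array(p)-o['tool_pos']).round(4),'rot',(r.inv()*R.from_euler('xyz',rpy,degrees=True)).as_rotvec(degrees=True).round(2))
E
python3 -c "
from go import *
go([.5595,-.246,.15],[180,0,-80.45])
go([.5595,-.246,.19],[180,0,-80.45])"
```

```text
shift [-0.4779  0.2935  0.0433] rot [ 7.000e-02  6.000e-02 -8.473e+01]
shift [-0.4779  0.2936  0.0033] rot [ 7.000e-02  6.000e-02 -8.473e+01]
```

>>> jog_arm:
  plan:
    - [[0,-0.048,0.029,0,0,0,-8.5],[0,-0.096,0.059,0,0,0,-17],[0,-0.143,0.088,0,0,0,-25.4],[0,-0.191,0.117,0,0,0,-33.9],[0,-0.239,0.147,0,0,0,-42.4],[0,-0.287,0.176,0,0,0,-50.8],[0,-0.335,0.205,0,0,0,-59.3],[0,-0.382,0.235,0,0,0,-67.8],[0,-0.43,0.264,0,0,0,-76.2],[0,-0.478,0.2935,0.01,0,0,-84.7],[0,-0.478,0.2935,0.03,0,0,-84.7],[0,-0.478,0.2935,0.043,0,0,-84.7],[0,-0.478,0.2935,0.043,0,0,-84.7]]

```text
clock: 1.72
tool_pos: [0.5585, -0.2467, 0.1496]
orientation: [179.9, 0.0, -80.5]
force: [-1.1, -0.5, 0.8]
opening: 0.0006
gripper_force: 0.0
```

```bash
python3 -c "
from go import *
go([.5595,-.246,.10],[180,0,-80.45]);snap('scene','scene1');snap('wrist','wrist1')
a=cv2.imread('pics/scene1.png')[90:240,150:340];b=cv2.imread('pics/wrist1.png')
cv2.imwrite('pics/c2.png',np.hstack([cv2.resize(a,(480,380)),cv2.resize(b,(310,380))[:, :]]))
print(ctrl.get_obs()['force'],ctrl.get_obs()['opening'])"
```

```text
shift [-0.0005 -0.0012  0.0496] rot [ 0.14  0.05 -0.07]
[0.73891148 0.49694663 0.47944874] 0.0004005774133812875
```

View pics/c2.png

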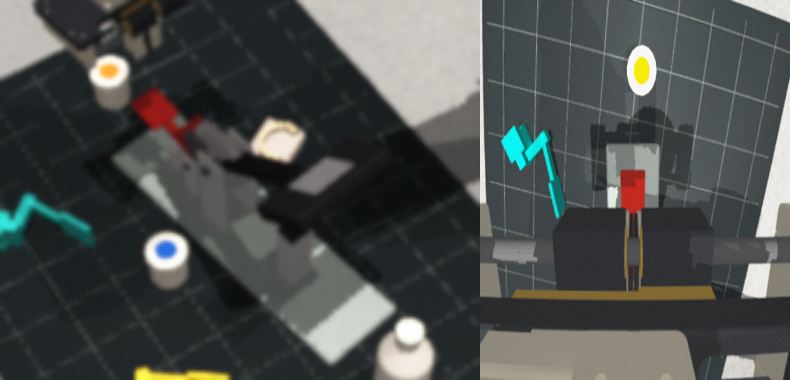

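The scene half shows the gripper near the pawl, over the foot's rear end. The wrist half shows the fingertips lined up laterally with the red pad at (632,190). I'll check the prediction numerically.

```bash
python3 -c "
from go import *
from pose import P,L2W
c=L2W(P,[[-.121+a*.021*np.cos(.3),b*.018,.0915-a*.021*np.sin(.3)] for a in(-1,1) for b in(-1,1)]+[[-.121,0,.0915]])
s=pickle.load(open('pics/scene1.pkl','rb'));w=pickle.load(open('pics/wrist1.pkl','rb'))
T=np.eye(4);o=w['obs'];T[:3,:3]=R.from_euler('xyz',o['orientation'],degrees=True).as_matrix();T[:3,3]=o['tool_pos']
M=np.linalg.inv(T@w['T_tool_cam']);w['R'],w['t']=M[:3,:3],M[:3,3]
for n,v in(('scene',s),('wrist',w)):
    i=v['image'].astype(int);m=(i[:,:,0]>90)&(i[:,:,1]<60)&(i[:,:,2]<70);y,x=np.nonzero(m);k=(x>100)&(x<400)&(y>60)&(y<300)
    print(n,'pred',proj(v,c).round(1).tolist(),'tcp',proj(v,o['tool_pos']).round(1),'red x',np.percentile(x[k],[1,99]),'y',np.percentile(y[k],[1,99]))
"
```

```text
scene pred [[200.3, 129.0], [210.1, 122.2], [209.8, 139.9], [219.6, 133.0], [210.0, 131.0]] tcp [[207.2 116.3]] red x [204.   226.98] y [126.   143.98]
wrist pred [[230.0, 169.6], [272.9, 169.4], [232.0, 209.6], [271.4, 209.5], [251.6, 190.4]] tcp [[252.4 209.4]] red x [233. 270.] y [172. 222.]
```

>>> jog_arm:
  plan:
    - [[0,0,-0.001,0.02,0,0,0],[0,0,-0.001,0.04,0,0,0],[0,0,-0.001,0.05,0,0,0],[0,0,-0.001,0.056,0,0,0],[0,0,-0.001,0.062,0,0,0],[0,0,-0.001,0.068,0,0,0],[0,0,-0.001,0.073,0,0,0],[0,0,-0.001,0.078,0,0,0],[0,0,-0.001,0.083,0,0,0],[0,0,-0.001,0.087,0,0,0],[0,0,-0.001,0.091,0,0,0],[0,0,-0.001,0.094,0,0,0],[0,0,-0.001,0.094,0,0,0],[0,0,-0.001,0.094,0,0,0]]

```text
clock: 3.58
tool_pos: [0.5608, -0.2463, 0.0569]
orientation: [-180.0, -0.0, -80.5]
force: [-0.3, 0.7, 1.2]
opening: 0.0003
gripper_force: 0.1
```

>>> jog_arm:
  plan:
    - [[0,0,0,-0.01,0,0,0],[0,0,0,-0.04,0,0,0],[0,0,0,-0.09,0,0,0],[0,0,0,-0.15,0,0,0],[0,0,0,-0.2,0,0,0],[0,0,0,-0.22,0,0,0],[0,0,0,-0.22,0,0,0]]

```text
clock: 4.45
tool_pos: [0.5615, -0.2465, 0.2798]
orientation: [-179.7, -0.1, -80.5]
force: [-0.6, -0.4, -0.5]
opening: 0.0007
gripper_force: 0.0
```

```bash
python3 -c "
from go import *
from pose import P,L2W,head
snap('scene','scene2')
a=cv2.imread('pics/scene2.png')[100:200,170:300];b=cv2.imread('pics/scene0.png')[100:200,170:300]
cv2.imwrite('pics/c3.png',np.hstack([cv2.resize(b,(395,304)),cv2.resize(a,(395,304))]))
for e in(.65,.6,0): print(L2W(P,head(e)))
h=L2W(P,head(.63))[0]
go([h[0],h[1],.277],[180,0,-80.45])"
```

```text
[[0.51539705 0.01757147 0.23033461]]
[[0.51442881 0.02332556 0.22301616]]
[[0.5081657  0.06054631 0.119     ]]
shift [-0.27    0.0011  0.0008] rot [-0.11 -0.02 -0.03]
```

View pics/c3.png

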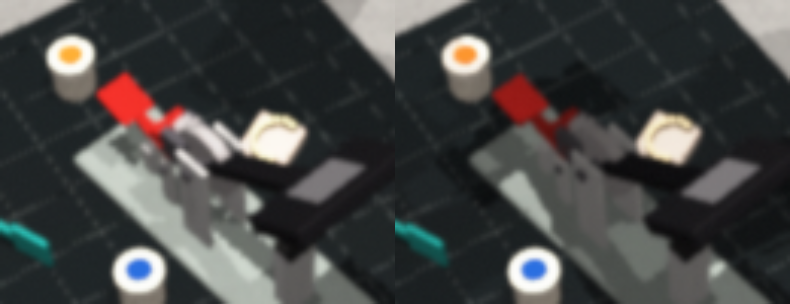

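Left (before) and right (now): the pad seems to be in almost the same place, about (130,98) versus (125,98). I'll check this against predictions for the hooked and free positions.

```bash
python3 -c "
from go import *
from pose import P,L2W
def pad(l):
    out=[]
    for a in(-.021,0,.021):
      x,z=-.075+a*np.cos(.3),.0265-a*np.sin(.3)
      out.append([-.046+x*np.cos(l)-z*np.sin(l),0,.065+z*np.cos(l)+x*np.sin(l)])
    return L2W(P,out)
snap('top','top2')
w=snap('wrist','wrist2');o=w['obs'];T=np.eye(4);T[:3,:3]=R.from_euler('xyz',o['orientation'],degrees=True).as_matrix();T[:3,3]=o['tool_pos']
M=np.linalg.inv(T@w['T_tool_cam']);w['R'],w['t']=M[:3,:3],M[:3,3]
D={n:pickle.load(open('pics/%s.pkl'%n,'rb')) for n in('scene0','scene2')};D['wrist2']=w
for n,v in D.items():
    i=v['image'].astype(int);m=(i[:,:,0]>90)&(i[:,:,1]<60)&(i[:,:,2]<70);y,x=np.nonzero(m);k=(x>100)&(x<400)&(y>60)&(y<300)
    print(n,'hooked',proj(v,pad(0)).round(1).tolist(),'free',proj(v,pad(.6)).round(1).tolist(),'red x',np.percentile(x[k],[1,99]),'y',np.percentile(y[k],[1,99]))
b=cv2.imread('pics/wrist2.png')[80:340,100:420];cv2.imwrite('pics/c4.png',cv2.resize(b,(640,520)))
"
```

```text
scene0 hooked [[205.2, 125.6], [210.0, 131.0], [214.7, 136.5]] free [[206.9, 138.2], [211.1, 140.8], [215.3, 143.5]] red x [202. 228.] y [124. 146.]
scene2 hooked [[205.2, 125.6], [210.0, 131.0], [214.7, 136.5]] free [[206.9, 138.2], [211.1, 140.8], [215.3, 143.5]] red x [203. 227.] y [125.  144.8]
wrist2 hooked [[253.1, 147.4], [253.1, 162.3], [253.2, 176.3]] free [[253.1, 140.3], [253.1, 154.8], [253.2, 169.4]] red x [241. 266.] y [150. 214.]
```

View pics/c4.png

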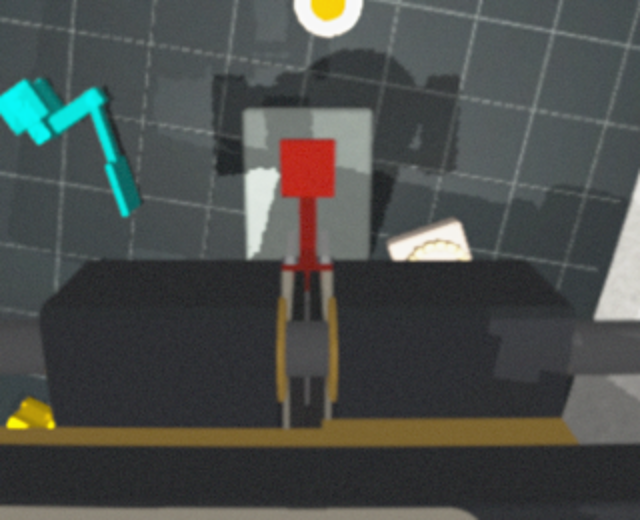

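The wrist view confirms the pawl is still hooked: the pad is at (307,168) in the crop and looks unmoved. I'll press again and look while the fingertips are down.

>>> jog_arm:
  plan:
    - [[0,0.005,0.0015,0.05,0,0,0],[0,0.005,0.0015,0.1,0,0,0],[0,0.005,0.0015,0.15,0,0,0],[0,0.005,0.0015,0.175,0,0,0],[0,0.005,0.0015,0.185,0,0,0],[0,0.005,0.0015,0.193,0,0,0],[0,0.005,0.0015,0.2,0,0,0],[0,0.005,0.0015,0.206,0,0,0],[0,0.005,0.0015,0.212,0,0,0],[0,0.005,0.0015,0.218,0,0,0],[0,0.005,0.0015,0.224,0,0,0],[0,0.005,0.0015,0.224,0,0,0],[0,0.005,0.0015,0.224,0,0,0]]

```text
clock: 6.22
tool_pos: [0.5601, -0.2515, 0.0528]
orientation: [-180.0, -0.0, -80.5]
force: [-1.0, 0.3, 0.0]
opening: 0.0002
gripper_force: 0.0
```

```bash
python3 -c "
from go import *
snap('scene','scene3');snap('wrist','wrist3')
a=cv2.imread('pics/scene3.png')[90:190,165:295];b=cv2.imread('pics/wrist3.png')[80:340,150:370]
cv2.imwrite('pics/c5.png',np.hstack([cv2.resize(a,(450,380)),cv2.resize(b,(321,380))]))
o=ctrl.get_obs();print(o['tool_pos'],o['force'],o['moment'])"
```

```text
[ 0.56020709 -0.25149099  0.05300309] [ 0.14777971  0.09614241 -0.32759907] [ 0.04042546  0.14916129 -0.09395233]
```

View pics/c5.png

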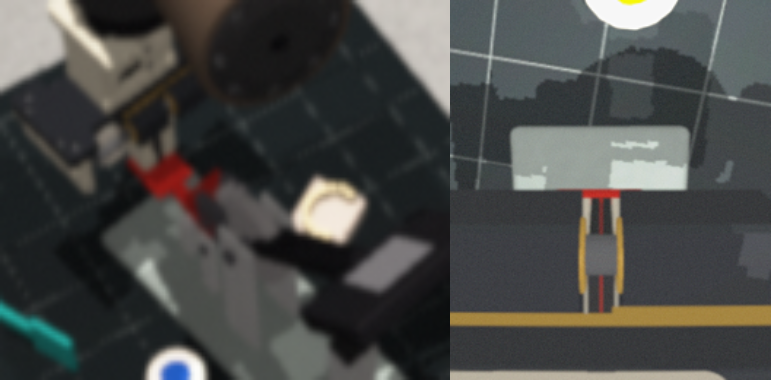

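The pad is pressed well down, at crop (165,175), with the fingertips on it and no load. Lifting straight up may have dragged the pawl back, so I'll press slightly deeper, then leave to the rear before rising.

>>> jog_arm:
  plan:
    - [[0,0,0,0.002,0,0,0],[0,0,0,0.004,0,0,0],[0,0,0,0.005,0,0,0],[0,0,0,0.005,0,0,0],[0,0,0,0.005,0,0,0],[0,0.004,0,0.005,0,0,0],[0,0.01,0,0.004,0,0,0],[0,0.018,0,0.003,0,0,0],[0,0.026,0,0.001,0,0,0],[0,0.034,0,-0.002,0,0,0],[0,0.034,0,-0.006,0,0,0],[0,0.034,0,-0.006,0,0,0]]

```text
clock: 7.82
tool_pos: [0.5659, -0.2851, 0.0592]
orientation: [-180.0, -0.0, -80.5]
force: [0.4, -0.1, 0.3]
opening: 0.0007
gripper_force: 0.0
```

```bash
python3 -c "
from go import *
v=snap('scene','scene4')
i=v['image'].astype(int);m=(i[:,:,0]>90)&(i[:,:,1]<60)&(i[:,:,2]<70);y,x=np.nonzero(m);k=(x>190)&(x<240)&(y>110)&(y<170);print(np.percentile(x[k],[1,99]),np.percentile(y[k],[1,99]))
a=cv2.imread('pics/scene4.png')[100:180,180:280]
cv2.imwrite('pics/c6.png',cv2.resize(a,(600,480),interpolation=2))"
```

```text
[203. 227.] [125.   143.82]
```

View pics/c6.png

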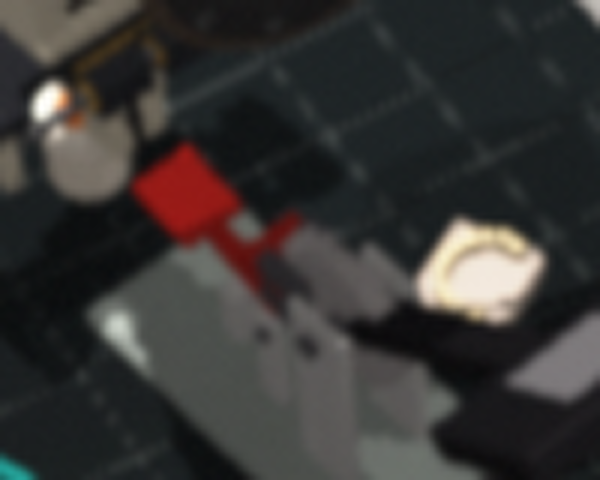

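The pad sprang back to the hooked position (centre about (187,193) in the crop). I'll press centrally and deeper, and record pictures in stages.

>>> jog_arm:
  plan:
    - [[0,0,0,-0.03,0,0,0],[0,0,0,-0.055,0,0,0],[0,-0.02,0,-0.055,0,0,0],[0,-0.043,0,-0.055,0,0,0],[0,-0.043,0,-0.045,0,0,0],[0,-0.043,0,-0.035,0,0,0],[0,-0.043,0,-0.027,0,0,0],[0,-0.043,0,-0.02,0,0,0],[0,-0.043,0,-0.013,0,0,0],[0,-0.043,0,-0.006,0,0,0],[0,-0.043,0,0,0,0,0],[0,-0.043,0,0.004,0,0,0],[0,-0.043,0,0.007,0,0,0],[0,-0.043,0,0.009,0,0,0],[0,-0.043,0,0.009,0,0,0],[0,-0.043,0,0.009,0,0,0]]

```text
clock: 9.88
tool_pos: [0.5586, -0.2426, 0.0499]
orientation: [-180.0, -0.0, -80.5]
force: [-0.1, 0.6, 0.8]
opening: 0.0005
gripper_force: 0.0
```

```bash
cat > sn.py <<'E'
import sys
from go import *
v=snap('scene','s_'+sys.argv[1]);snap('wrist','w_'+sys.argv[1])
i=v['image'].astype(int);m=(i[:,:,0]>1.8*i[:,:,1])&(i[:,:,0]>1.8*i[:,:,2])&(i[:,:,0]>60);y,x=np.nonzero(m);k=(x>198)&(x<240)&(y>115)&(y<160)
print('red n',k.sum(),np.percentile(x[k],[1,50,99]),np.percentile(y[k],[1,50,99]));o=v['obs'];print(o['tool_pos'],o['force'])
E
python3 sn.py a
python3 - <<'E'
import pickle
import numpy as np
for n in('scene0','scene3','scene4'):
    i=pickle.load(open('pics/%s.pkl'%n,'rb'))['image'].astype(int);m=(i[:,:,0]>1.8*i[:,:,1])&(i[:,:,0]>1.8*i[:,:,2])&(i[:,:,0]>60);y,x=np.nonzero(m);k=(x>198)&(x<240)&(y>115)&(y<160)
    print(n,k.sum(),np.percentile(x[k],[1,50,99]),np.percentile(y[k],[1,50,99]))
E
```

```text
red n 158 [202.57 217.   227.43] [132.57 138.   147.  ]
[ 0.55862539 -0.24259964  0.04990327] [-0.08404809  0.6001632   0.77852349]
scene0 309 [202. 213. 229.] [124. 134. 147.]
scene3 193 [202.92 216.   227.08] [131.   137.   146.08]
scene4 261 [202. 213. 228.] [124.6 134.  146. ]
```

>>> jog_arm:
  plan:
    - [[0,0,0,0.001,0,0,0],[0,0,0,0.002,0,0,0],[0,0,0,0.003,0,0,0],[0,0,0,0.003,0,0,0]]

```text
clock: 10.48
tool_pos: [0.5584, -0.2426, 0.0466]
orientation: [180.0, 0.0, -80.5]
force: [0.0, -0.2, -0.3]
opening: 0.0005
gripper_force: 0.0
```

```bash
python3 sn.py b
```

```text
red n 154 [202. 217. 227.] [133. 138. 146.]
[ 0.55839822 -0.242572    0.04657309] [ 0.02598163 -0.18658637 -0.2959444 ]
```

>>> jog_arm:
  plan:
    - [[0,0,0,-0.002,0,0,0],[0,0,0,-0.005,0,0,0],[0,0,0,-0.008,0,0,0],[0,0,0,-0.008,0,0,0]]

```text
clock: 11.08
tool_pos: [0.5588, -0.2426, 0.0552]
orientation: [-180.0, -0.0, -80.5]
force: [-0.1, 0.1, -0.2]
opening: 0.0002
gripper_force: 0.1
```

```bash
python3 sn.py c
python3 - <<'E'
import cv2,numpy as np
f=lambda n:cv2.resize(cv2.imread('pics/%s.png'%n)[95:180,180:270],(390,290),interpolation=2)
g=lambda n:cv2.resize(cv2.imread('pics/%s.png'%n)[130:250,170:335],(390,290),interpolation=2)
cv2.imwrite('pics/m.png',np.vstack([np.hstack([f('s_b'),f('s_c')]),np.hstack([g('w_b'),g('w_c')])]))
E
```

```text
red n 182 [202.81 217.   228.  ] [131.   138.   149.19]
[ 0.55884064 -0.2426444   0.05524557] [-0.10878586  0.09724846 -0.17653732]
```

View pics/m.png

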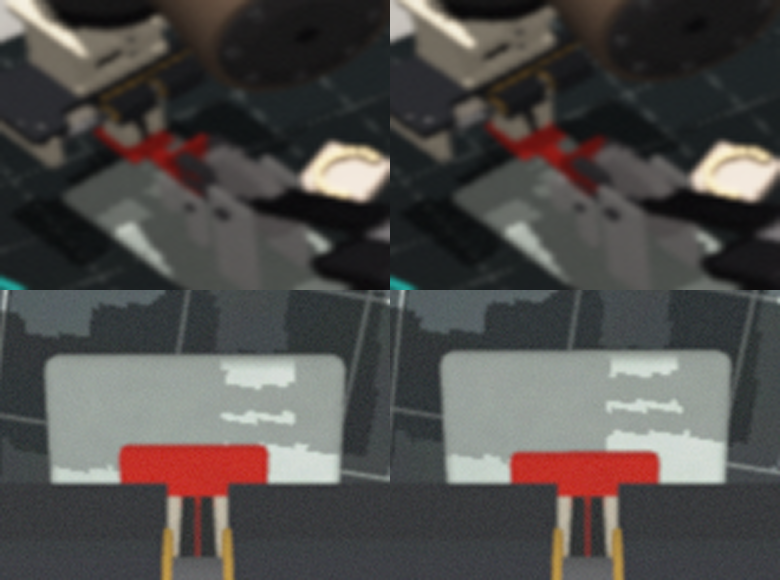

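Panels b and c: the pad is under the fingertips in both. It keeps the same apparent width, so it followed the fingers up. I'll work out the actual lean from the wrist images.

Run:
```python
from go import *
from pose import P,L2W
from scipy.optimize import least_squares
def edge(l,dx):
    a=-.021; x,z=-.075+a*np.cos(.3)+dx,.0265-a*np.sin(.3)
    return L2W(P,[[-.046+x*np.cos(l)-z*np.sin(l),b,.065+z*np.cos(l)+x*np.sin(l)] for b in(-.018,.018)])
for n in('wrist1','wrist2','w_a','w_b','w_c'):
    w=pickle.load(open('pics/%s.pkl'%n,'rb'));o=w['obs'];T=np.eye(4);T[:3,:3]=R.from_euler('xyz',o['orientation'],degrees=True).as_matrix();T[:3,3]=o['tool_pos']
    M=np.linalg.inv(T@w['T_tool_cam']);w['R'],w['t']=M[:3,:3],M[:3,3]
    i=w['image'].astype(int);m=(i[:,:,0]>1.8*i[:,:,1])&(i[:,:,0]>1.8*i[:,:,2])&(i[:,:,0]>80);m[:,:190]=0;m[:,320:]=0;m[:100]=0
    ys=np.nonzero(m.sum(1)>15)[0];y0=ys[0];xs=np.nonzero(m[y0+2])[0]
    print(n,o['tool_pos'][2].round(4),'edge y',y0,'x',xs[0],xs[-1],'w',xs[-1]-xs[0]+1)
    for l in(0,.15,.3,.45,.6): 
        p=proj(w,edge(l,0));print('  ',l,'y',p[:,1].mean().round(1),'w',(p[1,0]-p[0,0]).round(1), 'z',edge(l,0)[0,2].round(4))
print(np.linalg.norm(w['T_tool_cam'][:3,3]),w['T_tool_cam'][:3])
```

```text
wrist1 0.1507 edge y 172 x 232 271 w 40
   0 y 169.5 w 42.9 z 0.0977
   0.15 y 161.7 w 40.8 z 0.0831
   0.3 y 157.0 w 38.7 z 0.0682
   0.45 y 155.1 w 36.7 z 0.0531
   0.6 y 155.5 w 34.9 z 0.0383
wrist2 0.2766 edge y 150 x 240 266 w 27
   0 y 147.4 w 28.8 z 0.0977
   0.15 y 142.9 w 27.9 z 0.0831
   0.3 y 140.3 w 26.9 z 0.0682
   0.45 y 139.5 w 25.9 z 0.0531
   0.6 y 140.3 w 25.0 z 0.0383
w_a 0.0499 edge y 195 x 222 282 w 61
   0 y 203.0 w 70.9 z 0.0977
   0.15 y 187.9 w 65.2 z 0.0831
   0.3 y 178.5 w 60.1 z 0.0682
   0.45 y 173.9 w 55.5 z 0.0531
   0.6 y 173.2 w 51.5 z 0.0383
w_b 0.0467 edge y 194 x 221 282 w 62
   0 y 205.0 w 72.4 z 0.0977
   0.15 y 189.5 w 66.5 z 0.0831
   0.3 y 179.8 w 61.2 z 0.0682
   0.45 y 175.0 w 56.4 z 0.0531
   0.6 y 174.1 w 52.3 z 0.0383
w_c 0.055 edge y 197 x 221 282 w 62
   0 y 199.9 w 68.7 z 0.0977
   0.15 y 185.5 w 63.4 z 0.0831
   0.3 y 176.6 w 58.5 z 0.0682
   0.45 y 172.2 w 54.1 z 0.0531
   0.6 y 171.6 w 50.3 z 0.0383
0.2029971710555236 [[-1.76162044e-03 -9.65261811e-01 -2.61278648e-01  6.91569940e-02]
 [ 9.99998448e-01 -1.70787078e-03 -4.32776504e-04  6.26236948e-04]
 [-2.84875371e-05 -2.61279005e-01  9.65263322e-01 -1.90852743e-01]]
```

Run:
```python
from go import *
from pose import P,L2W
for n in('w_b','w_c'):
    w=pickle.load(open('pics/%s.pkl'%n,'rb'));o=w['obs'];T=np.eye(4);T[:3,:3]=R.from_euler('xyz',o['orientation'],degrees=True).as_matrix();T[:3,3]=o['tool_pos']
    M=np.linalg.inv(T@w['T_tool_cam']);w['R'],w['t']=M[:3,:3],M[:3,3]
    print(n,'foot rear pred',proj(w,L2W(P,[[-.15,-.05,.012],[-.15,.05,.012]])).round(1).tolist())
    for r in([[-.12,0,o['tool_pos'][2]+h] for h in(0,.02,.04)],): print(proj(w,L2W(P,r)).round(1).tolist())
    i=w['image'];print([ (y,i[y,252].tolist(),i[y,230].tolist()) for y in range(188,232,3)])
```

```text
w_b foot rear pred [[186.5, 157.6], [316.5, 157.3]]
[[251.4, 209.7], [251.2, 220.8], [251.0, 234.6]]
[(188, [155, 163, 157], [154, 162, 156]), (191, [156, 166, 159], [152, 162, 156]), (194, [171, 81, 72], [174, 82, 77]), (197, [197, 51, 41], [191, 45, 38]), (200, [199, 53, 43], [193, 42, 35]), (203, [194, 44, 39], [197, 48, 41]), (206, [193, 43, 34], [198, 45, 38]), (209, [198, 52, 43], [164, 57, 52]), (212, [199, 50, 41], [56, 56, 61]), (215, [149, 54, 49], [61, 60, 65]), (218, [100, 50, 48], [54, 55, 56]), (221, [90, 52, 50], [54, 57, 63]), (224, [95, 52, 54], [59, 59, 65]), (227, [94, 54, 55], [60, 58, 61]), (230, [94, 54, 49], [57, 59, 60])]
w_c foot rear pred [[189.1, 155.8], [314.7, 155.6]]
[[251.7, 209.8], [251.6, 220.9], [251.4, 234.7]]
[(188, [154, 163, 156], [153, 162, 156]), (191, [156, 163, 157], [153, 163, 156]), (194, [152, 163, 157], [154, 160, 155]), (197, [170, 68, 62], [169, 80, 73]), (200, [192, 44, 39], [190, 43, 39]), (203, [193, 48, 41], [194, 47, 38]), (206, [193, 47, 38], [194, 50, 42]), (209, [192, 48, 36], [157, 53, 48]), (212, [195, 47, 39], [58, 62, 61]), (215, [144, 54, 44], [59, 62, 61]), (218, [103, 55, 51], [60, 62, 65]), (221, [94, 52, 48], [56, 56, 60]), (224, [91, 55, 51], [57, 61, 62]), (227, [95, 53, 52], [57, 57, 61]), (230, [94, 53, 54], [60, 59, 63])]
```

The measured lean is only about 0.2 rad, so the closed fingertips seem to end well short of the nominal TCP. I'll press deeper in small steps and check the force.

>>> jog_arm:
  plan:
    - [[0,0.004,0,0.004,0,0,0],[0,0.006,0,0.008,0,0,0],[0,0.008,0,0.012,0,0,0],[0,0.008,0,0.015,0,0,0],[0,0.008,0,0.018,0,0,0],[0,0.008,0,0.02,0,0,0],[0,0.008,0,0.02,0,0,0]]

```text
clock: 12.05
tool_pos: [0.5598, -0.2504, 0.0346]
orientation: [180.0, 0.0, -80.5]
force: [0.1, 0.6, 0.4]
opening: 0.0005
gripper_force: 0.0
```

```bash
cat > lean.py <<'E'
import sys
from go import *
w=snap('wrist','w_'+sys.argv[1]);i=w['image'].astype(int);m=(i[:,:,0]>1.8*i[:,:,1])&(i[:,:,0]>1.8*i[:,:,2])&(i[:,:,0]>80);m[:,:190]=0;m[:,320:]=0;m[:100]=0
y=np.nonzero(m.sum(1)>15)[0];xs=np.nonzero(m[y[0]+2])[0] if len(y) else [0];wd=xs[-1]-xs[0]+1
k,_=K(w);d=k[0,0]*.036/(wd+1.5);v=(y[0]-k[1,2])/k[1,1] if len(y) else 0
T=w['T_tool_cam'];X=T[:3,:3]@[0,v*d,d]+T[:3,3]
print('y',y[:1],'w',wd,'rear edge z',w['obs']['tool_pos'][2]-X[2],'tool x',X[0],w['obs']['force'])
E
python3 lean.py d; python3 sn.py d2
```

```text
y [199] w 53 rear edge z 0.038531388109532945 tool x 0.008672957327066112 [0.09552288 0.644425   0.36308434]
red n 166 [204.65 214.   227.  ] [135.   143.   150.35]
[ 0.55990197 -0.25046968  0.03478892] [ 0.2087062   0.16363375 -0.5512934 ]
```

The pad's rear edge is now at 38.5 mm, which matches the free position. I'll lift and check that it stays.

>>> jog_arm:
  plan:
    - [[0,0,0,-0.003,0,0,0],[0,0,0,-0.01,0,0,0],[0,0,0,-0.02,0,0,0],[0,0,0,-0.04,0,0,0],[0,0,0,-0.07,0,0,0],[0,0,0,-0.115,0,0,0],[0,0,0,-0.115,0,0,0]]

```text
clock: 13.08
tool_pos: [0.5625, -0.2513, 0.1549]
orientation: [-179.6, -0.2, -80.4]
force: [0.3, 0.5, 0.6]
opening: 0.0005
gripper_force: 0.0
```

```bash
python3 lean.py e; python3 sn.py e2
```

```text
y [165] w 34 rear edge z 0.049738462301396585 tool x 0.0095857470381817 [0.29141615 0.47065213 0.62269272]
red n 172 [204. 214. 227.] [135.71 143.   150.29]
[ 0.56112418 -0.25069535  0.15248749] [-0.32478661  1.18131544 -0.09947487]
```

The pawl stays free: the scene red is at y 136–150, compared with 124–147 when hooked. Next I'll move over the lamp head.

```bash
python3 -c "
from go import *
from pose import P,L2W
p=L2W(P,[.158,0,.28])[0];print(p);go(p,[180,0,-80.45])"
```

```text
[0.51297786 0.03194836 0.28      ]
shift [-0.2861 -0.0008 -0.1302] rot [-0.    0.02 -0.03]
```

>>> jog_arm:
  plan:
    - [[0,0,0,-0.06,0,0,0],[0,-0.01,0,-0.12,0,0,0],[0,-0.06,0,-0.13,0,0,0],[0,-0.12,0,-0.13,0,0,0],[0,-0.18,0,-0.13,0,0,0],[0,-0.24,0,-0.13,0,0,0],[0,-0.286,0,-0.13,0,0,0],[0,-0.286,0,-0.13,0,0,0],[0,-0.286,0,-0.115,0,0,0],[0,-0.286,0,-0.105,0,0,0],[0,-0.286,0,-0.1,0,0,0],[0,-0.286,0,-0.1,0,0,0]]

```text
clock: 14.72
tool_pos: [0.5124, 0.0308, 0.2491]
orientation: [179.9, -0.0, -80.5]
force: [0.6, 0.0, 0.6]
opening: 0.0003
gripper_force: 0.0
```

```bash
python3 sn.py f
```

```text
red n 199 [203.98 214.   227.  ] [134.98 143.   150.02]
[0.51238237 0.03078074 0.24914324] [0.57730423 0.04979674 0.57610479]
```

>>> jog_arm:
  plan:
    - [[0,0,0,0.006,0,0,0],[0,0,0,0.012,0,0,0],[0,0,0,0.018,0,0,0],[0,-0.001,0,0.024,0,0,0],[0,-0.002,0,0.03,0,0,0],[0,-0.003,0,0.036,0,0,0],[0,-0.005,0,0.042,0,0,0],[0,-0.007,0,0.048,0,0,0],[0,-0.009,0,0.054,0,0,0],[0,-0.011,0,0.06,0,0,0],[0,-0.013,0,0.066,0,0,0],[0,-0.014,0,0.072,0,0,0],[0,-0.015,0,0.078,0,0,0],[0,-0.015,0,0.078,0,0,0]]

```text
clock: 16.58
tool_pos: [0.5095, 0.0462, 0.1709]
orientation: [179.9, -0.0, -80.5]
force: [0.1, -0.2, 0.8]
opening: 0.0008
gripper_force: 0.0
```

```bash
python3 sn.py g; python3 -c "
from h import *
snap('top','top_g');import cv2
a=cv2.imread('pics/s_g.png')[80:260,170:360];cv2.imwrite('pics/g.png',cv2.resize(a,(760,600),interpolation=2))"
```

```text
red n 199 [203.98 214.   227.  ] [134.98 143.   150.02]
[0.50951112 0.04618982 0.17093978] [ 0.12429913 -0.16918129  0.77175382]
```

View pics/g.png

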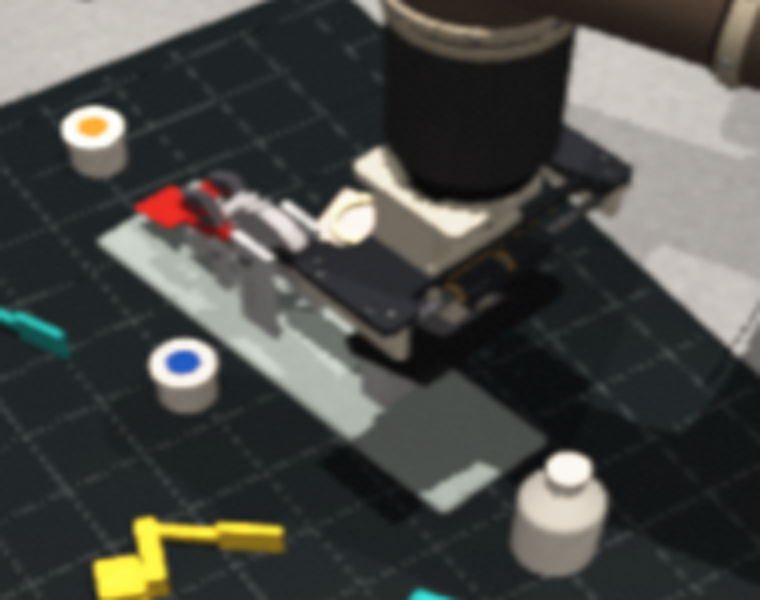

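The picture shows the pawl tipped back at (190,205), the hand over the head, and jars, cast and bottle in place. I continue down slowly.

>>> jog_arm:
  plan:
    - [[0,-0.001,0,0.005,0,0,0],[0,-0.002,0,0.01,0,0,0],[0,-0.003,0,0.015,0,0,0],[0,-0.004,0,0.02,0,0,0],[0,-0.005,0,0.025,0,0,0],[0,-0.006,0,0.03,0,0,0],[0,-0.007,0,0.035,0,0,0],[0,-0.008,0,0.04,0,0,0],[0,-0.008,0,0.044,0,0,0]]

```text
clock: 17.85
tool_pos: [0.5086, 0.0543, 0.1274]
orientation: [180.0, -0.0, -80.5]
force: [-0.5, 2.4, 3.3]
opening: 0.0005
gripper_force: 1.5
```

```bash
cat > ang.py <<'E'
# head underside/outline angle from top view: black head silhouette outer (front) edge against foot
from h import *
from pose import P,L2W
import sys
v=snap('top','t_'+sys.argv[1])
for off in(-.04,.04):
  xs=np.arange(.12,.23,.003);g=[int(v['image'][int(round(q[1])),int(round(q[0]))].sum()//3) for q in proj(v,L2W(P,[[x,off,.012] for x in xs]))]
  print(off,g)
o=v['obs'];print(o['tool_pos'],o['force'])
E
python3 ang.py h
```

```text
-0.04 [100, 103, 95, 83, 80, 81, 81, 82, 84, 86, 87, 89, 90, 92, 91, 91, 91, 92, 91, 92, 91, 92, 91, 91, 91, 91, 91, 91, 91, 91, 91, 92, 91, 91, 92, 91, 92]
0.04 [94, 89, 90, 90, 89, 90, 88, 70, 60, 60, 58, 55, 54, 53, 41, 43, 50, 60, 71, 50, 58, 74, 81, 84, 92, 76, 79, 72, 60, 61, 56, 54, 53, 56, 58, 59, 57]
[0.50860086 0.05430457 0.12737023] [-0.53565718  2.39839001  3.33438905]
```

>>> jog_arm:
  plan:
    - [[0,-0.001,0,0.002,0,0,0],[0,-0.002,0,0.005,0,0,0],[0,-0.003,0,0.008,0,0,0],[0,-0.004,0,0.01,0,0,0],[0,-0.004,0,0.012,0,0,0]]

```text
clock: 18.52
tool_pos: [0.5078, 0.0583, 0.1155]
orientation: [180.0, 0.0, -80.5]
force: [-0.6, -0.9, 3.4]
opening: 0.0003
gripper_force: 1.3
```

>>> jog_arm:
  plan:
    - [[0,-0.001,0,0.002,0,0,0],[0,-0.002,0,0.004,0,0,0],[0,-0.002,0,0.006,0,0,0],[0,-0.002,0,0.008,0,0,0]]

```text
clock: 19.02
tool_pos: [0.5077, 0.0606, 0.1077]
orientation: [-180.0, 0.0, -80.5]
force: [-1.0, 2.0, 3.9]
opening: 0.0006
gripper_force: 1.4
```

>>> jog_arm:
  plan:
    - [[0,0,0,0.0015,0,0,0],[0,0,0,0.003,0,0,0],[0,0,0,0.0045,0,0,0],[0,0,0,0.006,0,0,0]]

```text
clock: 19.52
tool_pos: [0.508, 0.0604, 0.1018]
orientation: [-180.0, 0.0, -80.5]
force: [-0.3, 2.0, 3.3]
opening: 0.0003
gripper_force: 1.4
```

>>> jog_arm:
  plan:
    - [[0,0,0,0.001,0,0,0],[0,0,0,0.002,0,0,0],[0,0,0,0.003,0,0,0]]

```text
clock: 19.9
tool_pos: [0.5079, 0.0603, 0.0988]
orientation: [-180.0, 0.0, -80.5]
force: [0.6, 2.0, 3.0]
opening: 0.0002
gripper_force: 1.4
```

>>> jog_arm:
  plan:
    - [[0,0,0,0.001,0,0,0],[0,0,0,0.002,0,0,0],[0,0,0,0.003,0,0,0]]

```text
clock: 20.27
tool_pos: [0.5078, 0.0602, 0.0957]
orientation: [-180.0, 0.0, -80.5]
force: [-0.2, 1.6, 2.6]
opening: 0.0
gripper_force: 1.4
```

>>> jog_arm:
  plan:
    - [[0,0,0,0.001,0,0,0],[0,0,0,0.002,0,0,0]]

```text
clock: 20.52
tool_pos: [0.5077, 0.0602, 0.0937]
orientation: [-180.0, 0.0, -80.5]
force: [0.5, 2.0, 3.7]
opening: 0.0005
gripper_force: 1.4
```

>>> jog_arm:
  plan:
    - [[0,0,0,0.001,0,0,0],[0,0,0,0.002,0,0,0],[0,0,0,0.003,0,0,0]]

```text
clock: 20.9
tool_pos: [0.5077, 0.0601, 0.0907]
orientation: [180.0, -0.0, -80.5]
force: [-0.3, 2.8, 1.7]
opening: 0.0003
gripper_force: 1.4
```

>>> jog_arm:
  plan:
    - [[0,0,0,0.001,0,0,0],[0,0,0,0.002,0,0,0]]

```text
clock: 21.15
tool_pos: [0.5077, 0.0602, 0.0887]
orientation: [180.0, -0.0, -80.5]
force: [0.1, 1.9, 3.8]
opening: 0.0006
gripper_force: 1.4
```

>>> jog_arm:
  plan:
    - [[0,0,0,0.001,0,0,0],[0,0,0,0.002,0,0,0]]

```text
clock: 21.4
tool_pos: [0.5076, 0.0602, 0.0866]
orientation: [180.0, -0.0, -80.5]
force: [-0.1, 3.3, 2.9]
opening: 0.0002
gripper_force: 1.4
```

>>> jog_arm:
  plan:
    - [[0,0,0,0.001,0,0,0],[0,0,0,0.002,0,0,0]]

```text
clock: 21.65
tool_pos: [0.5078, 0.0601, 0.0863]
orientation: [-180.0, -0.0, -80.4]
force: [-10.3, 4.2, 25.8]
opening: 0.0004
gripper_force: 12.8
```

The vertical force jumped to 26 N, so the arm is on its rest. I'll lift straight up and clear.

>>> jog_arm:
  plan:
    - [[0,0,0,-0.002,0,0,0],[0,0,0,-0.01,0,0,0],[0,0,0,-0.04,0,0,0],[0,0,0,-0.09,0,0,0],[0,0,0,-0.14,0,0,0],[0,0.05,0,-0.17,0,0,0],[0,0.1,0,-0.18,0,0,0],[0,0.15,0,-0.18,0,0,0],[0,0.15,0,-0.18,0,0,0],[0,0.15,0,-0.18,0,0,0]]

```text
clock: 22.9
tool_pos: [0.5322, -0.088, 0.2645]
orientation: [179.9, 0.0, -80.5]
force: [0.4, 0.1, -0.8]
opening: 0.0006
gripper_force: 0.0
```

```bash
python3 sn.py z
python3 - <<'E'
from h import *
from pose import P,L2W,head
def panel(v,c):
    h=cv2.cvtColor(v['image'],cv2.COLOR_RGB2HSV); 
    n,l,st,ce=cv2.connectedComponentsWithStats(((h[:,:,1]<40)&(h[:,:,2]>60)&(h[:,:,2]<170)).astype(np.uint8))
    return [(ce[j].round(1).tolist(),int(st[j,4])) for j in range(1,n) if st[j,4]>40 and np.hypot(*(ce[j]-c))<20]
s=pickle.load(open('pics/s_z.pkl','rb'));t=snap('top','tz')
for v in(s,t):
    p=[proj(v,L2W(P,head(e)))[0] for e in(0,.05,.1,.2)];print(np.round(p,1).tolist(),panel(v,p[0]))
a,b=pickle.load(open('pics/scene0.pkl','rb')),s
for n,x in(('blue',[0.6339,-.0944,.048]),('orange',[.5634,-.3473,.048]),('cast',[.4456,-.1678,.028]),('bottle',[.5052,.1605,.13])):
    q=proj(a,x)[0].astype(int);print(n,cv2.phaseCorrelate(*[np.float64(cv2.cvtColor(v['image'],6)[q[1]-14:q[1]+14,q[0]-14:q[0]+14]) for v in(a,b)]))
E
```

```text
red n 201 [204. 214. 227.] [135. 143. 151.]
[ 0.53216865 -0.08803202  0.26445159] [ 0.41247444  0.05748629 -0.78577593]
[[286.8, 193.8], [286.7, 191.6], [286.6, 189.4], [285.8, 184.5]] [([286.3, 194.0], 311)]
[[243.4, 231.2], [243.6, 230.9], [244.0, 230.5], [245.4, 229.7]] []
blue ((-0.13179278178413156, 0.05676464278567295), 1.0142104889189332)
orange ((0.31612642524900814, 0.12395963457292325), 0.9888732021309724)
cast ((-0.24178275014876505, 0.7353728953519969), 0.5213188703194628)
bottle ((-0.07791097769904987, 0.07370025277735337), 0.9758916542671818)
```

Everything checks out: the panel is at (286.3,194.0) against (286.8,193.8) predicted for level, the pawl is still tipped back, the bystanders are unmoved and the hand is clear. Handing in.

```bash
python3 -c "
from plant import ctrl
print(ctrl.close_job())"
```

```text
the job is handed in; nothing more can be done
None
```

I handed the job in at about 23 s: the pawl is tipped back free, the lamp arm lies level on its rest, jars, cast and bottle show no movement, and the hand is clear; the first two presses on the pawl were too shallow and it fell back, and no verdict came back at hand-in.

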